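# Vent a filter holder and loosen its knurled collar two turns

### The job

On the filter holder with the wider knurled collar, first push its vent button fully down with a fingertip and let it spring back. Then roll a fingertip along the collar's knurled rim to loosen it counter-clockwise (seen from above): its mark stands just past the index line now; let the mark come round to the line twice, counting from now, and stop it at the line the second time, without running on. Grasp and lift nothing, and leave the narrower holder and the glassware and bottles as they are.

Things in the scene. Friction and masses are not known exactly. Their poses are not given: they have to be found in the camera images.
- holder_wide: Filter holder with the wider collar, fixed. The one to work on. Origin: underside, on the collar's axis. Aluminium base 12 mm thick, x -56 to 56, y -56 to 119 mm; a grey pedestal carries the collar. The collar's hole is filled by a fixed cap 74 mm wide, top at z = 66 mm (glass to 72 mm), whose black index line points along -x. Vent button at x = 0, y = +95 mm.
- axis_wide (a point): Point on the vertical axis of the wide holder's collar, 60 mm above the table, level with the collar's top. The collar is a steel ring 92 mm across; its upright rim spans 40 to 60 mm above the table, with 24 rounded upright ribs 5 mm wide, about 3 mm proud. Nothing stands beside the rim.
- mark_wide (a point): Black mark on the top edge of the wide holder's collar, 41.2 mm from the axis; turns with the collar, and stands in line with the cap's index line whenever the collar is a whole number of turns from tight.
- collar_wide (a joint): Angle of the wide holder's collar in rad: 0 = tight (stop), grows counter-clockwise seen from above (loosening), 6.283 a turn. Starts at 0.15 to 0.6. Light friction (0.06 N m, about 1.3 N along the rim); stays where left, does not rise. A shut fingertip pressed on the rim with 3 to 10 N drags it round.
- vent_wide_top (a point): Centre of the top of the wide holder's vent button: a round black spring button 22 mm across in a steel housing on the base plate; faces up.
- vent_wide (a joint): Travel of the wide holder's vent button in m: 0 = up, 0.006 = fully down (5 N); springs back.
- holder_small: Filter holder with the narrower collar, fixed. To be left alone. Origin: underside, on the collar's axis. Aluminium base 12 mm thick, x -42 to 42, y -42 to 105 mm; a grey pedestal carries the collar. The collar's hole is filled by a fixed cap 46 mm wide, top at z = 66 mm (glass to 72 mm), whose black index line points along -x. Vent button at x = 0, y = +81 mm.
- axis_small (a point): Point on the vertical axis of the small holder's collar, 60 mm above the table, level with the collar's top. The collar is a steel ring 64 mm across; its upright rim spans 40 to 60 mm above the table, with 18 rounded upright ribs 5 mm wide, about 3 mm proud. Nothing stands beside the rim.
- mark_small (a point): Black mark on the top edge of the small holder's collar, 27.2 mm from the axis; turns with the collar, and stands in line with the cap's index line whenever the collar is a whole number of turns from tight.
- collar_small (a joint): Angle of the small holder's collar in rad: 0 = tight (stop), grows counter-clockwise seen from above (loosening), 6.283 a turn. Starts at 0.15 to 0.6. Light friction (0.06 N m, about 1.9 N along the rim); stays where left, does not rise. A shut fingertip pressed on the rim with 3 to 10 N drags it round.
- vent_small_top (a point): Centre of the top of the small holder's vent button: a round black spring button 22 mm across in a steel housing on the base plate; faces up.
- vent_small (a joint): Travel of the small holder's vent button in m: 0 = up, 0.006 = fully down (5 N); springs back.
- jar: Bystander: loose small clear glass jar, 42 mm across, 43 mm high, standing upright; origin at the centre of its underside. To be left where it stands.
- vial: Bystander: loose specimen vial with a dark cap, 33 mm across, 58 mm high, standing upright; origin at the centre of its underside. To be left where it stands.
- dropper_tall: Bystander: loose tall dropper bottle, 27 mm across, 74 mm high, standing upright; origin at the centre of its underside. To be left where it stands.
- dropper_short: Bystander: loose short dropper bottle, 22 mm across, 60 mm high, standing upright; origin at the centre of its underside. To be left where it stands.

How it is judged:
On the way, in this order (a step that is already met when the one before it is completed fails the run):
1. the wide holder's vent button is fully down (5 mm), collar not yet loosened (value of joint vent_wide above 0.005 m and value of joint collar_wide below 1 rad), for 0.1 s.
2. the vent button is let up again, before the collar is loosened (value of joint vent_wide below 0.002 m and value of joint collar_wide below 1 rad), for 0.1 s.
3. the mark comes round to the line the first time, fingertip at the collar (value of joint collar_wide between 5.883 and 12.066 rad and horizontal distance between the grasp point and axis_wide below 0.13 m), for 0.1 s.
At the end, for the whole second after the job is handed in: The wide holder's collar rests two full turns from tight, its mark within 0.4 rad (23 degrees) of the index line; its vent button is up (value of joint collar_wide between 12.166 and 12.966 rad and velocity of joint collar_wide between -0.05 and 0.05 rad/s and value of joint vent_wide below 0.002 m); the robot touches nothing.
It fails at once if the wide collar is run on more than 0.8 rad past the second meeting with the line (value of joint collar_wide above 13.366 rad).
It fails at once if the small holder's collar is turned (its mark moved 10 mm) (distance of mark_small from where it was at the start of the episode above 0.01 m).
It fails at once if the small holder's vent button is pressed (value of joint vent_small above 0.003 m).
It fails at once if a loose jar, vial or dropper bottle is lifted, knocked over or moved 20 mm (distance of any of jar, vial, dropper_tall, dropper_short from where it was at the start of the episode above 0.02 m or angle between any of jar, vial, dropper_tall, dropper_short's own z axis and vertical above 0.5 rad).
It also fails if it takes over 72 s, if anything falls off the work surface, if the arm or the gripper's body presses on something with over 40 N, if the wrist force passes 120 N, or if a joint passes its speed limit or range.

### The arm

A 6-joint arm with a two-finger parallel gripper is mounted at the origin on a cart in front of the work surface, level with it; the furniture and walls round the work are solid. World frame = base frame: x ahead of the robot, y to its left, z up, the work surface at z = 0. Lengths are in m, angles in rad, forces in N, time in s.
With the tool pointing down it reaches from about 0.35 to 0.775 m from the base axis. Payload 7.3 kg.
Tool frame: the origin (TCP) lies at the very end of the fingers, on their centre line; the grasp point (between the pads) lies 19 mm behind it; z points along the fingers, y is the line along which they close (so a half turn about z gives the same grasp; the last joint's range is limited). The gripper opens to 92 mm and grips with 3 to 60 N. Pads are 19 mm wide; open, the fingers measure 130 mm over their backs; the gripper's body (75 mm by 190 mm) begins 47 mm behind the grasp point.
Start: joints at [0.99, 0.342, 1.524, -0, 1.275, -0.146], TCP at [0.221, 0.476, 0.227] pointing down, gripper open.
Joint ranges: [-2.53, 2.53], [-0.77, 2.02], [0.04, 2.7], [-1, 4.14], [0.28, 2.66], [-3.11, 3.11]. Speed limits (rad/s): [2.57, 2.57, 3.14, 3.14, 3.14, 3.14].

### API

Orientations are given as [roll, pitch, yaw] about the fixed x, y, z axes, in that order (R = Rz(yaw) Ry(pitch) Rx(roll)).
In Python, from cell import observe, read_camera, get_calibration, hand_in, search_frame gives the robot as it stands.
- The arm moves only by the tool step_arm, never from a script. Its argument "commands" is a list of rows, each an object with "translation": the shift along the tool's x, y, z in mm, a list of three; "roll": the turn about the tool's z in rad. In form: [{"translation": [x, y, z], "roll": roll}, ...]. A call has 1 to 20 rows; each row shifts and turns the commanded pose from where the row before left it, along the tool's axes as they then stand; what a row does not reach is not made up. A row lasts 1/12 s, in which the tool goes at most 41.7 mm and 7.16 degrees, less where a joint would pass 70% of its speed; a pose out of reach is approached as far as the arm can. A call is refused whole if a number of a shift passes 41.7 or a number of a turn 0.125, either way. A call with a gripper value outside its range is refused whole. "fingers" is the opening, from 0 (shut) to 1 (fully open), set as the call begins (left out, the last holds). The fingers move at their own pace and stop on an object; "grip_force" is the grip in N (left out, the last holds). Time passes only in rows, so rows that do not move let the fingers close. It gives the time, the measured TCP pose, the force, the opening and the grip force at its end, in the units of the state.
- observe(): the state, without advancing time (a new reading comes with each control period).
- read_camera(name): name is "side" or "top" or "wrist"; returns the picture (400x640x3 uint8, red, green, blue); there is no depth.
- get_calibration(name): a dict with "camera_matrix" (3x3 intrinsics, pixels), "dist_coeffs" ([k1, k2, p1, p2, k3] as OpenCV has them; the pictures are not rectified), "world_from_camera" (4x4, takes a point from camera to world coordinates). Camera axes: x right, y up, looking along -z (the intrinsics and any distortion apply to the point x, -y, -z); pixel columns grow to the right and rows downward; lengths in m; the calibration is good to about 2 mm. A picture is of the moment at which its call begins: read the wrist's pose just before it. get_calibration takes no time and is no camera call; for the wrist camera it gives the pose at the moment of the call.
- hand_in(): hands the job in; it is judged then, once.
Trained networks look in the newest picture that a camera, given by its name, has taken for a name from the list of things; names that differ only in an ending like _2 or _b are one class to them, and where a whole thing is asked for, a point or a joint stands for the part that bears it (a point fixed in the world has none). Each returns a list of dicts, best first, with "confidence" (0 to 1); they miss things now and then, are a little off and sometimes report something else, mostly with a low value. They report only what shows in the picture. A call takes as long as a camera call.
- search_frame(camera, name): "at" ([x, y, z] in m, in world coordinates, good to about 4 mm: the middle of the surface that is visible of it).
The state is a dict: "time": time; "qpos": joint angles; "qvel": joint speeds; "joint_efforts": joint torques, N m; "tool_pos": TCP position; "tool_rot": TCP orientation; "contact_force": force on the tool from outside, world axes, zero at the start; "torque": the same for the moment, N m; "opening": finger opening in m; "grip_force": force on a finger pad.
Only numpy, scipy, OpenCV 4.12 (cv2) and the standard library are available. Lean on these libraries where they do the work, as an engineer would, in place of code of your own. Each camera call takes 0.05 s, during which the arm holds its last target. There are 200 camera calls.

## Working session

There is one attempt and no reset: what is moved stays moved. The work goes in short steps, Python scripts to look and compute and a tool call to move; the robot and the scene stay as the last step left them, time stands still between calls to the robot, and variables do not carry over. Pictures are saved under pics/ and viewed, at most 10 in all, crops included, and the job is handed in when it is done.

Besides the shell and the picture viewer there is one more tool, called after ">>>" as name([rows], argument=value, ...), one row to a line, values as JSON. step_arm: Moves the arm, as the interface text tells. Its arguments: {"type":"object","properties":{"commands":{"type":"array"},"fingers":{"type":"number"},"grip_force":{"type":"number"}},"required":["commands"]}

```bash
mkdir -p pics; ls; cat > a.py <<'E'
from cell import *
import cv2, numpy as np
E
python3 - <<'E'
from a import *
s=observe(); print({k:np.round(v,3).tolist() for k,v in s.items()})
for c in ("top","side"):
    im=read_camera(c); cv2.imwrite(f"pics/{c}0.png",im[:,:,::-1])
    for n in ["holder_wide","axis_wide","mark_wide","vent_wide_top","holder_small","mark_small","vent_small_top","jar","vial","dropper_tall","dropper_short"]:
        print(c,n,[(np.round(d["at"],3).tolist(),round(d["confidence"],2)) for d in search_frame(c,n)[:3]])
print(observe()["time"])
E
```

```text
pics
{'time': 0.0, 'qpos': [0.99, 0.343, 1.525, 0.0, 1.275, -0.146], 'qvel': [-0.0, -0.0, -0.001, -0.001, 0.003, -0.002], 'joint_efforts': [0.0, -43.126, -24.422, 0.072, 0.056, -0.0], 'tool_pos': [0.221, 0.476, 0.226], 'tool_rot': [-3.14, -0.0, 2.707], 'contact_force': [0.395, 0.306, 0.191], 'torque': [0.031, -0.013, -0.09], 'grip_force': 0.0, 'opening': 0.092}
top holder_wide [([0.56, -0.128, 0.008], 0.83)]
top axis_wide [([0.559, -0.132, 0.009], 0.84)]
top mark_wide [([0.544, -0.157, 0.062], 0.46)]
top vent_wide_top []
top holder_small [([0.532, 0.204, 0.012], 0.8)]
top mark_small [([0.53, 0.172, 0.061], 0.49)]
top vent_small_top [([0.406, -0.317, 0.038], 0.66)]
top jar [([0.71, -0.025, 0.015], 0.54)]
top vial [([0.375, 0.015, 0.056], 0.4)]
top dropper_tall [([0.59, 0.402, 0.043], 0.56), ([0.535, 0.207, 0.016], 0.23)]
top dropper_short [([0.404, -0.314, 0.035], 0.6)]
side holder_wide [([0.568, -0.124, 0.014], 0.72)]
side axis_wide [([0.565, -0.126, 0.014], 0.58)]
side mark_wide [([0.554, -0.127, 0.056], 0.81), ([0.589, 0.414, 0.038], 0.68)]
side vent_wide_top []
side holder_small [([0.535, 0.258, 0.033], 0.75), ([0.596, -0.067, 0.032], 0.72), ([0.536, 0.207, 0.009], 0.61)]
side mark_small [([0.538, 0.201, 0.06], 0.83)]
side vent_small_top []
side jar [([0.71, -0.009, 0.028], 0.46)]
side vial [([0.378, 0.028, 0.037], 0.82)]
side dropper_tall [([0.587, 0.415, 0.039], 0.52), ([0.566, -0.12, 0.013], 0.34)]
side dropper_short [([0.407, -0.312, 0.031], 0.56)]
1.2
```

View pics/top0.png

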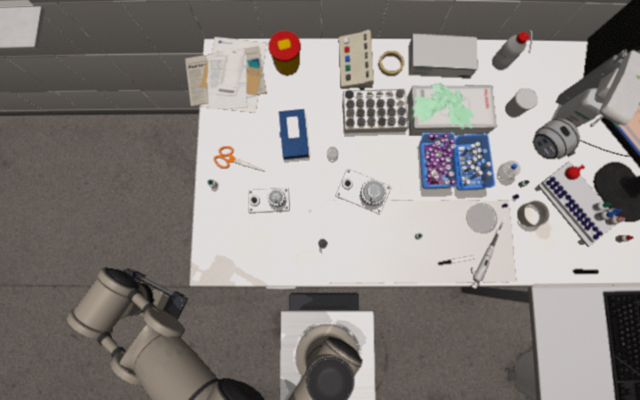

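View pics/side0.png

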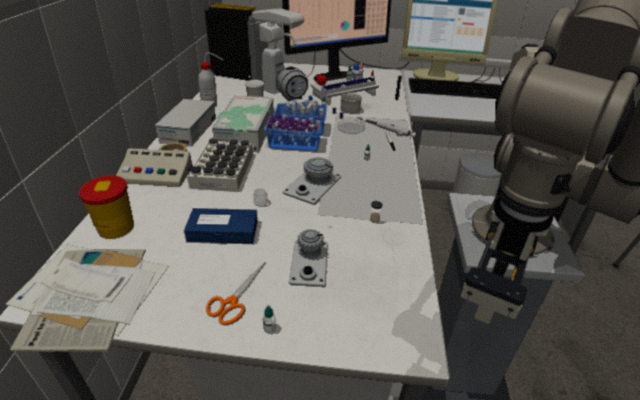

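Top: wide collar at about (375,190), its button at about (347,183). Small collar at (278,200), its button at (254,200). The side view agrees: the wide holder is the farther one, at (318,170). Next I'll compute rough positions and bring the wrist camera over it.

```bash
cat >> a.py <<'E'
def px2w(cam,uv,z,cal=None):
    c=cal or get_calibration(cam); T=np.array(c["world_from_camera"])
    n=cv2.undistortPoints(np.array([[uv]],float),np.array(c["camera_matrix"]),np.array(c["dist_coeffs"])).ravel()
    d=T[:3,:3]@np.array([n[0],-n[1],-1]); return T[:3,3]+d*(z-T[2,3])/d[2]
def w2px(cam,P,cal=None):
    c=cal or get_calibration(cam); T=np.array(c["world_from_camera"])
    p=(np.array(P,float).reshape(-1,3)-T[:3,3])@T[:3,:3]; p=p*[1,-1,-1]
    return cv2.projectPoints(p,np.zeros(3),np.zeros(3),np.array(c["camera_matrix"]),np.array(c["dist_coeffs"]))[0].reshape(-1,2)
def totool(d):  # world vector (m) -> tool mm
    from scipy.spatial.transform import Rotation as R
    return R.from_euler("xyz",observe()["tool_rot"]).inv().apply(d)*1000
E
python3 - <<'E'
from a import *
for uv,z in [((375,190),.07),((347,183),.03),((278,200),.07),((254,200),.03)]: print(px2w("top",uv,z))
for c in ("top","side","wrist"): print(c,np.round(get_calibration(c)["world_from_camera"],3).tolist(),get_calibration(c)["camera_matrix"][0][0])
print(totool(np.array([.5,-.13,.3])-observe()["tool_pos"]))
E
```

```text
[ 0.56048324 -0.1665675   0.07      ]
[ 0.59438255 -0.07375892  0.03      ]
[0.52580852 0.16656388 0.07      ]
[0.53319469 0.25565285 0.03      ]
top [[-0.001, 0.984, -0.176, 0.291], [-1.0, -0.001, -0.002, 0.032], [-0.002, 0.176, 0.984, 1.353], [0.0, 0.0, 0.0, 1.0]] 381.001301101007
side [[-0.993, 0.085, -0.083, 0.451], [-0.116, -0.575, 0.81, 0.939], [0.021, 0.814, 0.581, 0.723], [0.0, 0.0, 0.0, 1.0]] 418.7046367786583
wrist [[0.422, -0.87, -0.257, 0.152], [0.907, 0.404, 0.121, 0.509], [-0.001, -0.284, 0.959, 0.386], [0.0, 0.0, 0.0, 1.0]] 281.2204258914921
[-508.24523217 -432.29543663  -73.26725292]
```

>>> step_arm([
  {"translation":[-25,-21,-2],"roll":0},
  {"translation":[-25,-21,-2],"roll":0},
  {"translation":[-25,-21,-2],"roll":0},
  {"translation":[-25,-21,-2],"roll":0},
  {"translation":[-25,-21,-2],"roll":0},
  {"translation":[-25,-21,-2],"roll":0},
  {"translation":[-25,-21,-2],"roll":0},
  {"translation":[-25,-21,-2],"roll":0},
  {"translation":[-25,-21,-2],"roll":0},
  {"translation":[-25,-21,-2],"roll":0},
  {"translation":[-25,-21,-2],"roll":0},
  {"translation":[-25,-21,-2],"roll":0},
  {"translation":[-25,-21,-2],"roll":0},
  {"translation":[-25,-21,-2],"roll":0},
  {"translation":[-25,-21,-2],"roll":0},
  {"translation":[-25,-21,-2],"roll":0},
  {"translation":[-25,-21,-2],"roll":0},
  {"translation":[-25,-21,-2],"roll":0},
  {"translation":[-25,-21,-2],"roll":0},
  {"translation":[0,0,0],"roll":0},
], fingers=0)

```text
time: 2.87
tool_pos: [0.4859, -0.0905, 0.2647]
tool_rot: [-3.14, 0.002, 2.703]
contact_force: [-0.8, -0.3, -1.1]
opening: 0.0003
grip_force: 0.0
```

```bash
python3 - <<'E'
from a import *
s=observe(); print(s["time"],s["tool_pos"],s["tool_rot"],s["qpos"])
im=read_camera("wrist"); cv2.imwrite("pics/w1.png",im[:,:,::-1])
for n in ["axis_wide","mark_wide","vent_wide_top"]:
    print(n,[(np.round(d["at"],3).tolist(),round(d["confidence"],2)) for d in search_frame("wrist",n)[:3]])
print(w2px("wrist",[[.56,-.167,.072],[.594,-.074,.03]]))
E
```

```text
2.8667 [ 0.48588027 -0.09052903  0.26465809] [-3.14024705e+00  2.40148723e-03  2.70287591e+00] [-0.33838116  0.25557679  1.53994273 -0.00162096  1.34381879 -1.47009613]
axis_wide [([0.539, -0.118, 0.007], 0.91), ([0.529, -0.148, 0.059], 0.35)]
mark_wide [([0.527, -0.147, 0.06], 0.92)]
vent_wide_top [([0.593, -0.076, 0.036], 0.63)]
[[290.21289473 248.50914369]
 [357.97490938 230.66111745]]
```

View pics/w1.png

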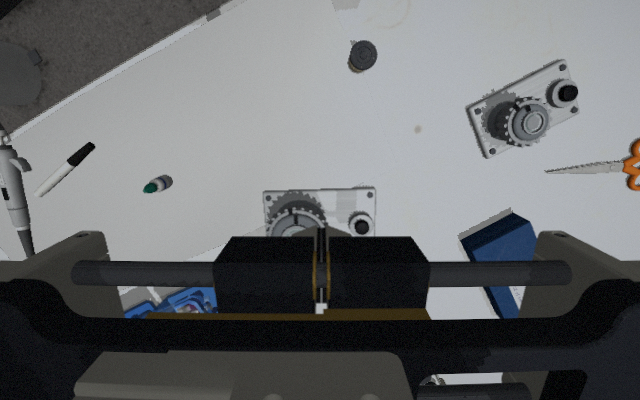

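The wrist view shows the holder partly hidden by the fingers: collar at about (296,225), button at (362,226). I'll shift so it's fully visible.

>>> step_arm([
  {"translation":[-30,0,0],"roll":0},
  {"translation":[-30,0,0],"roll":0},
  {"translation":[-30,0,0],"roll":0},
  {"translation":[0,0,0],"roll":0},
  {"translation":[0,0,0],"roll":0},
])

```text
time: 3.48
tool_pos: [0.5656, -0.1226, 0.2639]
tool_rot: [3.141, -0.002, 2.708]
contact_force: [-0.4, -0.4, -1.2]
opening: 0.0003
grip_force: 0.0
```

```bash
python3 - <<'E'
from a import *
s=observe(); print(s["time"],s["tool_pos"],s["tool_rot"])
cal=get_calibration("wrist")
im=read_camera("wrist"); 
for n in ["axis_wide","mark_wide","vent_wide_top"]:
    print(n,[(np.round(d["at"],3).tolist(),round(d["confidence"],2)) for d in search_frame("wrist",n)[:3]])
u=w2px("wrist",[[.56,-.167,.06],[.593,-.076,.036]],cal); print(u)
c=u[0].astype(int); x0=max(c[0]-60,0);y0=max(c[1]-65,0)
cv2.imwrite("pics/w2.png",cv2.resize(im[y0:y0+120,x0:x0+160,::-1],None,fx=5,fy=5,interpolation=cv2.INTER_CUBIC)); print(x0,y0)
import pickle; pickle.dump((im,cal),open("w2.pkl","wb"))
E
```

```text
3.4833 [ 0.56564964 -0.12260877  0.26388531] [ 3.14143576e+00 -1.63598413e-03  2.70812138e+00]
axis_wide [([0.564, -0.125, 0.011], 0.78), ([0.532, 0.253, 0.03], 0.31)]
mark_wide [([0.547, -0.156, 0.06], 0.92), ([0.562, -0.128, 0.007], 0.59)]
vent_wide_top [([0.595, -0.077, 0.032], 0.55)]
[[288.55055845 183.08244201]
 [358.99876474 173.18834145]]
228 118
```

View pics/w2.png

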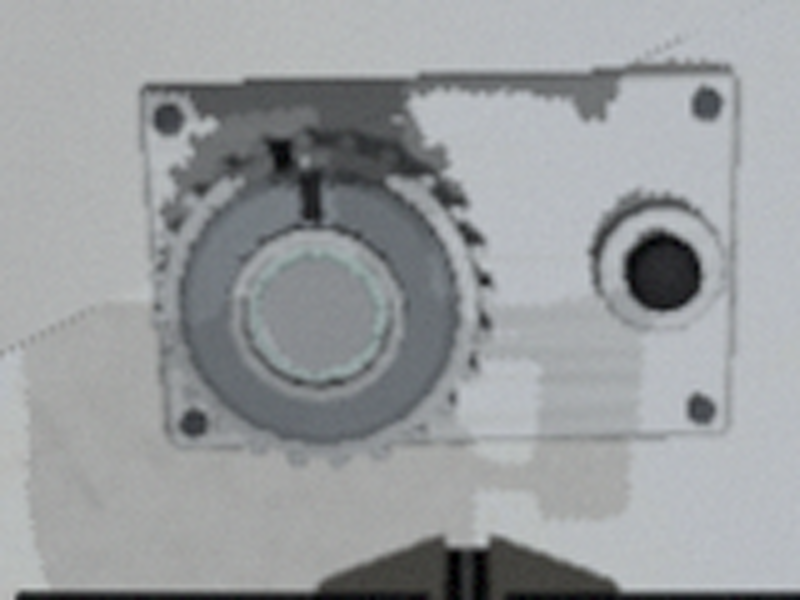

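The crop shows the cap centre at (320,307), index line at (312,195) pointing up, mark at (282,153) just counter-clockwise of it, and button top at (664,272).

```bash
python3 - <<'E'
from a import *
import pickle; im,cal=pickle.load(open("w2.pkl","rb"))
f=lambda u,v,z: px2w("wrist",(228+u/5-.4,118+v/5-.4),z,cal)
A=f(320,307,.066); G=f(318,314,.072); B=f(664,272,.036); L=f(312,195,.066); M=f(282,153,.06)
print(A,G,B,L,M)
# corners of base at z=.012
C=[f(142,86,.012),f(736,70,.012),f(726,430,.012),f(172,444,.012)]; 
for c in C: print(c)
print(np.linalg.norm((B-A)[:2]),np.degrees(np.arctan2(-(B-A)[0],(B-A)[1])))
print("tool to B",totool(B-observe()["tool_pos"]), np.linalg.norm((L-A)[:2]),np.linalg.norm((M-A)[:2]))
E
```

```text
[ 0.55572876 -0.159651    0.066     ] [ 0.55616169 -0.15976056  0.072     ] [ 0.59225818 -0.07355843  0.036     ] [ 0.52868204 -0.14842735  0.066     ] [ 0.51628196 -0.15156337  0.06      ]
[ 0.48473578 -0.18764223  0.012     ]
[ 0.55244281 -0.03103847  0.012     ]
[ 0.65194805 -0.0742876   0.012     ]
[ 0.58426041 -0.23119505  0.012     ]
0.0935218065422633 -22.99170552574045
tool to B [ -4.38572901  56.07540699 229.26787784] 0.02928302651526468 0.040267356383508236
```

>>> step_arm([
  {"translation":[-1,14,15],"roll":0},
  {"translation":[-1,14,30],"roll":0},
  {"translation":[-1,14,35],"roll":0},
  {"translation":[-1,14,35],"roll":0},
  {"translation":[0,0,35],"roll":0},
  {"translation":[0,0,30],"roll":0},
  {"translation":[0,0,15],"roll":0},
  {"translation":[0,0,0],"roll":0},
  {"translation":[0,0,0],"roll":0},
  {"translation":[0,0,0],"roll":0},
])

```text
time: 4.52
tool_pos: [0.5935, -0.0747, 0.0717]
tool_rot: [3.141, 0.003, 2.707]
contact_force: [-0.2, -1.3, -0.2]
opening: 0.0005
grip_force: 0.0
```

>>> step_arm([
  {"translation":[0,0,8],"roll":0},
  {"translation":[0,0,8],"roll":0},
  {"translation":[0,0,8],"roll":0},
  {"translation":[0,0,4],"roll":0},
  {"translation":[0,0,0],"roll":0},
  {"translation":[0,0,0],"roll":0},
])

```text
time: 5.02
tool_pos: [0.5925, -0.0745, 0.0413]
tool_rot: [-3.142, -0.001, 2.707]
contact_force: [-0.0, -0.5, -0.0]
opening: 0.0003
grip_force: 0.0
```

>>> step_arm([
  {"translation":[0,0,3],"roll":0},
  {"translation":[0,0,3],"roll":0},
  {"translation":[0,0,0],"roll":0},
  {"translation":[0,0,0],"roll":0},
])

```text
time: 5.35
tool_pos: [0.5926, -0.0746, 0.0356]
tool_rot: [3.142, -0.0, 2.707]
contact_force: [0.0, 0.0, 0.9]
opening: 0.0002
grip_force: 0.0
```

>>> step_arm([
  {"translation":[0,0,2],"roll":0},
  {"translation":[0,0,2],"roll":0},
  {"translation":[0,0,0],"roll":0},
  {"translation":[0,0,0],"roll":0},
])

```text
time: 5.68
tool_pos: [0.593, -0.0746, 0.032]
tool_rot: [3.141, 0.001, 2.707]
contact_force: [0.0, 0.2, 2.6]
opening: 0.0001
grip_force: 1.3
```

>>> step_arm([
  {"translation":[0,0,2],"roll":0},
  {"translation":[0,0,2],"roll":0},
  {"translation":[0,0,0],"roll":0},
  {"translation":[0,0,0],"roll":0},
  {"translation":[0,0,0],"roll":0},
])

```text
time: 6.1
tool_pos: [0.5931, -0.0746, 0.0283]
tool_rot: [3.141, 0.001, 2.707]
contact_force: [-0.1, -0.2, 6.7]
opening: 0.0004
grip_force: 3.3
```

>>> step_arm([
  {"translation":[0,0,1.5],"roll":0},
  {"translation":[0,0,0],"roll":0},
  {"translation":[0,0,0],"roll":0},
])

```text
time: 6.35
tool_pos: [0.5931, -0.0747, 0.0281]
tool_rot: [3.141, 0.002, 2.707]
contact_force: [-4.5, 0.7, 15.8]
opening: 0.0003
grip_force: 8.0
```

>>> step_arm([
  {"translation":[0,0,-10],"roll":0},
  {"translation":[0,0,-20],"roll":0},
  {"translation":[0,0,-25],"roll":0.06},
  {"translation":[0,0,-15],"roll":0.125},
  {"translation":[0,0,0],"roll":0.125},
  {"translation":[0,0,0],"roll":0.125},
  {"translation":[0,0,0],"roll":0.125},
  {"translation":[0,0,0],"roll":0.125},
  {"translation":[0,0,0],"roll":0.125},
  {"translation":[0,0,0],"roll":0.125},
  {"translation":[0,0,0],"roll":0.125},
  {"translation":[0,0,0],"roll":0.125},
  {"translation":[0,0,0],"roll":0.125},
  {"translation":[0,0,0],"roll":0.125},
  {"translation":[0,0,0],"roll":0.125},
  {"translation":[0,0,0],"roll":0.125},
  {"translation":[0,0,0],"roll":0.125},
  {"translation":[0,0,0],"roll":0.125},
  {"translation":[0,0,0],"roll":0.125},
  {"translation":[0,0,0],"roll":0.125},
])

```text
time: 8.02
tool_pos: [0.5923, -0.0745, 0.0957]
tool_rot: [-3.141, 0.001, 0.516]
contact_force: [0.6, -0.0, 1.1]
opening: 0.0008
grip_force: 0.0
```

>>> step_arm([
  {"translation":[0,0,0],"roll":0.125},
  {"translation":[0,0,0],"roll":0.125},
  {"translation":[0,0,0],"roll":0.125},
  {"translation":[0,0,0],"roll":0.125},
  {"translation":[0,0,0],"roll":0.125},
  {"translation":[0,0,0],"roll":0.125},
  {"translation":[0,0,0],"roll":0.125},
  {"translation":[0,0,0],"roll":0.125},
  {"translation":[0,0,0],"roll":0.125},
  {"translation":[0,0,0],"roll":0.125},
  {"translation":[0,0,0],"roll":0.125},
  {"translation":[0,0,0],"roll":0.125},
  {"translation":[0,0,0],"roll":0.125},
  {"translation":[0,0,0],"roll":0.125},
  {"translation":[0,0,0],"roll":0.125},
  {"translation":[0,0,0],"roll":0.125},
  {"translation":[0,0,0],"roll":0},
  {"translation":[0,0,0],"roll":0},
])

```text
time: 9.52
tool_pos: [0.5924, -0.0745, 0.0958]
tool_rot: [3.141, 0.0, -1.474]
contact_force: [0.8, 0.7, -0.5]
opening: 0.0004
grip_force: 0.0
```

```bash
cat >> a.py <<'E'
AX=np.array([.556,-.160])
def rel():
    s=observe(); d=AX-np.array(s["tool_pos"])[:2]; y=s["tool_rot"][2]
    c,n=np.cos(y),np.sin(y)
    # axis in tool x,y (mm)
    print("t",round(s["time"],2),"axis in tool",np.round([1e3*(c*d[0]+n*d[1]),1e3*(n*d[0]-c*d[1])],1),"z",round(s["tool_pos"][2],4),"yaw",round(y,3),"q6",round(s["qpos"][5],3),
      "F tool xy",np.round([c*s["contact_force"][0]+n*s["contact_force"][1], n*s["contact_force"][0]-c*s["contact_force"][1]],1),s["contact_force"][2].round(1))
E
python3 -c "
from a import *
rel()"
```

```text
t 9.52 axis in tool [81.6 44.5] z 0.0958 yaw -1.474 q6 2.792 F tool xy [-0.7 -0.9] -0.5
```

>>> step_arm([
  {"translation":[3,14,0],"roll":0},
  {"translation":[5,15,0],"roll":0},
  {"translation":[5,15,5],"roll":0},
  {"translation":[0,0,15],"roll":0},
  {"translation":[0,0,20],"roll":0},
  {"translation":[0,0,10],"roll":0},
  {"translation":[0,0,0],"roll":0},
  {"translation":[0,0,0],"roll":0},
])

```text
time: 10.18
tool_pos: [0.55, -0.0915, 0.0459]
tool_rot: [3.14, 0.001, -1.476]
contact_force: [-0.2, 0.8, -0.2]
opening: 0.0
grip_force: 0.0
```

>>> step_arm([
  {"translation":[3,0,0],"roll":0},
  {"translation":[3,0,0],"roll":0},
  {"translation":[0,0,0],"roll":0},
  {"translation":[0,0,0],"roll":0},
])

```text
time: 10.52
tool_pos: [0.5511, -0.0979, 0.0469]
tool_rot: [-3.14, -0.0, -1.478]
contact_force: [0.4, 1.0, -0.3]
opening: 0.0007
grip_force: 0.0
```

```bash
python3 -c "
from a import *
rel()"
```

```text
t 10.52 axis in tool [62.3  0.9] z 0.0469 yaw -1.478 q6 2.736 F tool xy [-0.9 -0.5] -0.3
```

>>> step_arm([
  {"translation":[2,0,0],"roll":0},
  {"translation":[1.5,0.5,0],"roll":0},
  {"translation":[0,0,0],"roll":0},
  {"translation":[0,0,0],"roll":0},
])

```text
time: 10.85
tool_pos: [0.5505, -0.1012, 0.0463]
tool_rot: [-3.141, 0.0, -1.478]
contact_force: [0.5, 0.8, -0.3]
opening: 0.0003
grip_force: 0.0
```

```bash
python3 -c "
from a import *
rel()"
```

```text
t 10.85 axis in tool [59.1 -0.1] z 0.0463 yaw -1.478 q6 2.73 F tool xy [-0.8 -0.6] -0.3
```

>>> step_arm([
  {"translation":[2,0,0],"roll":0},
  {"translation":[1,0,0],"roll":0},
  {"translation":[0,0,0],"roll":0},
  {"translation":[0,0,0],"roll":0},
])

```text
time: 11.18
tool_pos: [0.5507, -0.1041, 0.0462]
tool_rot: [3.142, 0.0, -1.478]
contact_force: [-0.3, 0.7, 0.6]
opening: 0.0003
grip_force: 0.0
```

```bash
python3 -c "
from a import *
rel()"
```

```text
t 11.18 axis in tool [56.1 -0.1] z 0.0462 yaw -1.478 q6 2.725 F tool xy [-0.7  0.2] 0.6
```

>>> step_arm([
  {"translation":[1,0,0],"roll":0},
  {"translation":[1,0,0],"roll":0},
  {"translation":[0,0,0],"roll":0},
  {"translation":[0,0,0],"roll":0},
])

```text
time: 11.52
tool_pos: [0.5508, -0.1054, 0.0461]
tool_rot: [3.141, 0.001, -1.478]
contact_force: [0.7, 5.6, 1.0]
opening: 0.0003
grip_force: 2.5
```

```bash
python3 -c "
from a import *
rel()"
```

```text
t 11.52 axis in tool [54.9 -0.2] z 0.0461 yaw -1.478 q6 2.722 F tool xy [-5.5 -1.2] 1.0
```

>>> step_arm([
  {"translation":[0.8,6.5,0],"roll":-0.12},
  {"translation":[0.4,6.5,0],"roll":-0.12},
  {"translation":[0.4,6.5,0],"roll":-0.12},
  {"translation":[0.4,6.5,0],"roll":-0.12},
  {"translation":[0.4,6.5,0],"roll":-0.12},
  {"translation":[0.4,6.5,0],"roll":-0.12},
])

```text
time: 12.02
tool_pos: [0.5161, -0.1232, 0.0462]
tool_rot: [3.141, 0.0, -0.752]
contact_force: [-0.2, 2.1, -0.7]
opening: 0.0004
grip_force: 1.1
```

```bash
python3 - <<'E'
from a import *
rel()
cal=get_calibration("wrist"); im=read_camera("wrist")
print([(np.round(d["at"],3).tolist(),round(d["confidence"],2)) for d in search_frame("wrist","mark_wide")[:3]])
c=w2px("wrist",[[*AX,.063]],cal)[0].astype(int); print(c)
x0=max(c[0]-80,0);y0=max(c[1]-80,0)
cv2.imwrite("pics/w3.png",cv2.resize(im[y0:y0+160,x0:x0+160,::-1],None,fx=3.7,fy=3.7,interpolation=cv2.INTER_CUBIC)); print(x0,y0)
E
```

```text
t 12.02 axis in tool [54.2 -0.4] z 0.0462 yaw -0.752 q6 1.944 F tool xy [-1.6 -1.4] -0.7
[([0.568, -0.173, 0.062], 0.6)]
[321 156]
241 76
```

View pics/w3.png

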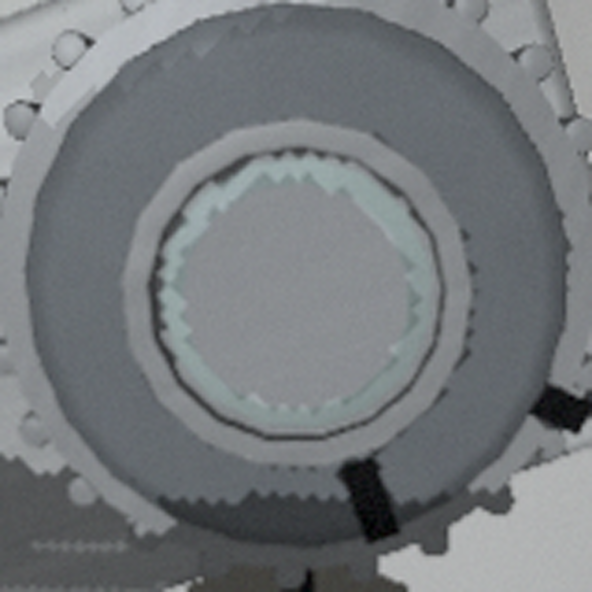

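The wrist view shows the index line at (370,500) and the mark at (562,407), about 0.8 rad along, so dragging works. I'll automate the mark reading.

```bash
cat >> a.py <<'E'
def mark(idx=np.radians(156.8)):
    rel(); cal=get_calibration("wrist"); im=read_camera("wrist").astype(float).max(2)
    a=np.radians(np.arange(0,360)); best=np.zeros(360)
    for r in (.0395,.041,.0425):
        uv=w2px("wrist",np.c_[AX[0]+r*np.cos(a),AX[1]+r*np.sin(a),np.full(360,.06)],cal).astype(np.float32)
        best+=cv2.remap(im.astype(np.float32),uv[:,0].reshape(-1,1),uv[:,1].reshape(-1,1),cv2.INTER_LINEAR,borderValue=255).ravel()/3
    s=np.convolve(np.r_[best[-3:],best,best[:3]],np.ones(7)/7,"valid")
    for i in np.argsort(s)[:1]: print("collar mod 2pi",round((a[i]-idx)%(2*np.pi),2),"dark",s[i].round(),"median",np.median(s))
    far=[j for j in range(360) if min((j-i)%360,(i-j)%360)>15]; j=min(far,key=lambda k:s[k]); print(" next",round((a[j]-idx)%(2*np.pi),2),s[j].round())
E
python3 -c "
from a import *
mark()"
```

```text
t 12.12 axis in tool [54.1 -1.2] z 0.0462 yaw -0.757 q6 1.949 F tool xy [-2.3  0.3] -0.5
collar mod 2pi 0.84 dark 24.0 median 137.0389699935913
 next 6.02 71.0
```

>>> step_arm([
  {"translation":[1.0,6.5,0],"roll":-0.12},
  {"translation":[0.4,6.5,0],"roll":-0.12},
  {"translation":[0.4,6.5,0],"roll":-0.12},
  {"translation":[0.4,6.5,0],"roll":-0.12},
  {"translation":[0.4,6.5,0],"roll":-0.12},
  {"translation":[0.4,6.5,0],"roll":-0.12},
  {"translation":[0.4,6.5,0],"roll":-0.12},
  {"translation":[0.4,6.5,0],"roll":-0.12},
])

```text
time: 12.83
tool_pos: [0.5026, -0.1721, 0.0461]
tool_rot: [-3.141, 0.002, 0.204]
contact_force: [-4.1, 0.5, 2.0]
opening: 0.0004
grip_force: 1.7
```

```bash
python3 -c "
from a import *
mark()"
```

```text
t 12.83 axis in tool [54.7 -1. ] z 0.0461 yaw 0.204 q6 0.894 F tool xy [-3.9 -1.3] 2.0
collar mod 2pi 1.78 dark 23.0 median 143.8355655670166
 next 0.7 69.0
```

>>> step_arm([
  {"translation":[0.6,6.5,0],"roll":-0.12},
  {"translation":[0.4,6.5,0],"roll":-0.12},
  {"translation":[0.4,6.5,0],"roll":-0.12},
  {"translation":[0.4,6.5,0],"roll":-0.12},
  {"translation":[0.4,6.5,0],"roll":-0.12},
  {"translation":[0.4,6.5,0],"roll":-0.12},
  {"translation":[0.4,6.5,0],"roll":-0.12},
  {"translation":[0.4,6.5,0],"roll":-0.12},
  {"translation":[0.4,6.5,0],"roll":-0.12},
  {"translation":[0.4,6.5,0],"roll":-0.12},
])

```text
time: 13.72
tool_pos: [0.548, -0.2159, 0.0462]
tool_rot: [3.141, 0.002, 1.401]
contact_force: [-1.5, -3.2, 0.2]
opening: 0.0003
grip_force: 2.2
```

```bash
python3 -c "
from a import *
mark()"
```

```text
t 13.72 axis in tool [56.5 -1.5] z 0.0462 yaw 1.401 q6 -0.333 F tool xy [-3.4 -1. ] 0.2
collar mod 2pi 2.97 dark 35.0 median 149.19905580793107
 next 2.41 73.0
```

Tracks 1:1 (about 1.19 of 1.20 rad). Continuing.

>>> step_arm([
  {"translation":[0.6,6.6,0],"roll":-0.12},
  {"translation":[0.4,6.6,0],"roll":-0.12},
  {"translation":[0.4,6.6,0],"roll":-0.12},
  {"translation":[0.4,6.6,0],"roll":-0.12},
  {"translation":[0.4,6.6,0],"roll":-0.12},
  {"translation":[0.4,6.6,0],"roll":-0.12},
  {"translation":[0.4,6.6,0],"roll":-0.12},
  {"translation":[0.4,6.6,0],"roll":-0.12},
  {"translation":[0.4,6.6,0],"roll":-0.12},
  {"translation":[0.4,6.6,0],"roll":-0.12},
])

```text
time: 14.6
tool_pos: [0.6052, -0.1888, 0.0463]
tool_rot: [-3.141, 0.002, 2.599]
contact_force: [-0.5, -2.3, -1.1]
opening: 0.0004
grip_force: 1.3
```

```bash
python3 -c "
from a import *
mark()"
```

```text
t 14.6 axis in tool [57.  -0.8] z 0.0463 yaw 2.599 q6 -1.451 F tool xy [-0.8 -2.2] -1.1
collar mod 2pi 4.17 dark 22.0 median 94.85721220288957
 next 3.11 82.0
```

>>> step_arm([
  {"translation":[1.2,6.6,0],"roll":-0.12},
  {"translation":[0.4,6.6,0],"roll":-0.12},
  {"translation":[0.5,6.6,0],"roll":-0.12},
  {"translation":[0.5,6.6,0],"roll":-0.12},
  {"translation":[0.5,6.6,0],"roll":-0.12},
  {"translation":[0.5,6.6,0],"roll":-0.12},
  {"translation":[0.4,6.6,0],"roll":-0.12},
  {"translation":[0.4,6.6,0],"roll":-0.12},
  {"translation":[0.4,6.6,0],"roll":-0.12},
  {"translation":[0.4,6.6,0],"roll":-0.12},
  {"translation":[0.4,6.6,0],"roll":-0.12},
])

```text
time: 15.57
tool_pos: [0.5957, -0.1204, 0.0465]
tool_rot: [-3.14, 0.001, -2.365]
contact_force: [1.6, -0.4, 0.1]
opening: 0.0002
grip_force: 0.7
```

```bash
python3 -c "
from a import *
mark()"
```

```text
t 15.57 axis in tool [56.1 -0.4] z 0.0465 yaw -2.365 q6 -2.673 F tool xy [-0.9 -1.5] 0.1
collar mod 2pi 5.5 dark 18.0 median 88.58047349112374
 next 4.42 80.0
```

>>> step_arm([
  {"translation":[0.9,6.6,0],"roll":-0.12},
  {"translation":[0.4,6.6,0],"roll":-0.12},
  {"translation":[0,0,0],"roll":0},
  {"translation":[-8,0,0],"roll":0},
  {"translation":[-5,0,-15],"roll":0},
  {"translation":[0,0,-25],"roll":0},
  {"translation":[0.5,-8.5,0],"roll":0.125},
  {"translation":[0.5,-8.5,0],"roll":0.125},
  {"translation":[0.5,-8.5,0],"roll":0.125},
  {"translation":[0.5,-8.5,0],"roll":0.125},
  {"translation":[0.5,-8.5,0],"roll":0.125},
  {"translation":[0.5,-8.5,0],"roll":0.125},
  {"translation":[0.5,-8.5,0],"roll":0.125},
  {"translation":[0.5,-8.5,0],"roll":0.125},
  {"translation":[0.5,-8.5,0],"roll":0.125},
  {"translation":[0.5,-8.5,0],"roll":0.125},
  {"translation":[0.5,-8.5,0],"roll":0.125},
  {"translation":[0.5,-8.5,0],"roll":0.125},
  {"translation":[0.5,-8.5,0],"roll":0.125},
  {"translation":[0.5,-8.5,0],"roll":0.125},
])

```text
time: 17.28
tool_pos: [0.607, -0.2055, 0.086]
tool_rot: [3.142, -0.0, 2.397]
contact_force: [-0.6, 0.1, -0.1]
opening: 0.0006
grip_force: 0.0
```

```bash
python3 -c "
from a import *
mark()"
```

```text
t 17.28 axis in tool [68.3 -1.1] z 0.086 yaw 2.397 q6 -1.272 F tool xy [ 0.5 -0.3] -0.1
collar mod 2pi 5.76 dark 53.0 median 105.03966712951659
 next 1.64 79.0
```

>>> step_arm([
  {"translation":[0.5,-8.5,0],"roll":0.125},
  {"translation":[0.5,-8.5,0],"roll":0.125},
  {"translation":[0.5,-8.5,0],"roll":0.125},
  {"translation":[0.5,-8.5,0],"roll":0.125},
  {"translation":[0.5,-8.5,0],"roll":0.125},
  {"translation":[0.5,-8.5,0],"roll":0.125},
  {"translation":[0.5,-8.5,0],"roll":0.125},
  {"translation":[0.5,-8.5,0],"roll":0.125},
  {"translation":[0.5,-8.5,0],"roll":0.125},
  {"translation":[0.5,-8.5,0],"roll":0.125},
  {"translation":[0.5,-8.5,0],"roll":0.125},
  {"translation":[0.5,-8.5,0],"roll":0.125},
  {"translation":[0.5,-8.5,0],"roll":0.125},
  {"translation":[0.5,-8.5,0],"roll":0.125},
  {"translation":[0.5,-8.5,0],"roll":0.125},
  {"translation":[0.5,-8.5,0],"roll":0.125},
])

```text
time: 18.67
tool_pos: [0.4935, -0.187, 0.0862]
tool_rot: [-3.141, -0.0, 0.401]
contact_force: [0.1, -0.2, -0.6]
opening: 0.0003
grip_force: 0.0
```

>>> step_arm([
  {"translation":[0.5,-8.5,0],"roll":0.125},
  {"translation":[0.5,-8.5,0],"roll":0.125},
  {"translation":[0.5,-8.5,0],"roll":0.125},
  {"translation":[0.5,-8.5,0],"roll":0.125},
  {"translation":[0.5,-8.5,0],"roll":0.125},
  {"translation":[0.5,-8.5,0],"roll":0.125},
  {"translation":[0.5,-8.5,0],"roll":0.125},
  {"translation":[0.5,-8.5,0],"roll":0.125},
  {"translation":[0.5,-8.5,0],"roll":0.125},
  {"translation":[0.5,-8.5,0],"roll":0.125},
  {"translation":[0.5,-8.5,0],"roll":0.125},
  {"translation":[0.5,-8.5,0],"roll":0.125},
  {"translation":[0.5,-8.5,0],"roll":0.125},
  {"translation":[0.5,-8.5,0],"roll":0.125},
  {"translation":[0,0,0],"roll":0},
  {"translation":[0,0,0],"roll":0},
])

```text
time: 20.0
tool_pos: [0.54, -0.0933, 0.086]
tool_rot: [3.141, 0.0, -1.336]
contact_force: [0.8, 0.8, 0.4]
opening: 0.0003
grip_force: 0.0
```

```bash
python3 -c "
from a import *
mark()"
```

```text
t 20.0 axis in tool [68.6 -0. ] z 0.086 yaw -1.336 q6 2.596 F tool xy [-0.5 -1. ] 0.4
collar mod 2pi 5.76 dark 19.0 median 142.9311056137085
 next 5.36 78.0
```

>>> step_arm([
  {"translation":[0,0,15],"roll":0},
  {"translation":[0,0,20],"roll":0},
  {"translation":[0,0,5],"roll":0},
  {"translation":[5,0,0],"roll":0},
  {"translation":[5,0,0],"roll":0},
  {"translation":[3,0,0],"roll":0},
  {"translation":[1,0,0],"roll":0},
  {"translation":[0,0,0],"roll":0},
  {"translation":[0,0,0],"roll":0},
])

```text
time: 20.8
tool_pos: [0.5433, -0.1074, 0.0469]
tool_rot: [-3.141, -0.001, -1.338]
contact_force: [-0.7, 0.8, 1.6]
opening: 0.0005
grip_force: 0.7
```

```bash
python3 -c "
from a import *
rel()"
```

```text
t 20.8 axis in tool [54.1 -0.2] z 0.0469 yaw -1.338 q6 2.575 F tool xy [-1.   0.5] 1.6
```

>>> step_arm([
  {"translation":[1,0,0],"roll":0},
  {"translation":[0.4,6.5,0],"roll":-0.12},
  {"translation":[0.4,6.5,0],"roll":-0.12},
  {"translation":[0.4,6.5,0],"roll":-0.12},
  {"translation":[0.4,6.5,0],"roll":-0.12},
  {"translation":[0.4,6.5,0],"roll":-0.12},
  {"translation":[0.4,6.5,0],"roll":-0.12},
  {"translation":[0.4,6.5,0],"roll":-0.12},
  {"translation":[0.4,6.5,0],"roll":-0.12},
])

```text
time: 21.55
tool_pos: [0.5051, -0.1413, 0.0464]
tool_rot: [3.142, -0.0, -0.372]
contact_force: [0.2, 0.9, -0.1]
opening: 0.0001
grip_force: 0.7
```

```bash
python3 -c "
from a import *
mark()"
```

```text
t 21.55 axis in tool [54.2 -1.1] z 0.0464 yaw -0.372 q6 1.524 F tool xy [-0.1 -0.9] -0.1
collar mod 2pi 0.42 dark 16.0 median 137.3907876695905
 next 0.13 70.0
```

>>> step_arm([
  {"translation":[1.2,6.5,0],"roll":-0.12},
  {"translation":[0.4,6.5,0],"roll":-0.12},
  {"translation":[0.4,6.5,0],"roll":-0.12},
  {"translation":[0.4,6.5,0],"roll":-0.12},
  {"translation":[0.4,6.5,0],"roll":-0.12},
  {"translation":[0.4,6.5,0],"roll":-0.12},
  {"translation":[0.5,6.5,0],"roll":-0.12},
  {"translation":[0.4,6.5,0],"roll":-0.12},
  {"translation":[0.4,6.5,0],"roll":-0.12},
  {"translation":[0.4,6.5,0],"roll":-0.12},
  {"translation":[0.4,6.5,0],"roll":-0.12},
  {"translation":[0.4,6.5,0],"roll":-0.12},
])

```text
time: 22.6
tool_pos: [0.5299, -0.2098, 0.0463]
tool_rot: [-3.141, 0.001, 1.065]
contact_force: [-1.9, -1.1, 0.8]
opening: 0.0002
grip_force: 1.7
```

```bash
python3 -c "
from a import *
mark()"
```

```text
t 22.6 axis in tool [56.2 -1.3] z 0.0463 yaw 1.065 q6 -0.003 F tool xy [-1.9 -1.1] 0.8
collar mod 2pi 1.85 dark 17.0 median 155.08175223214283
 next 1.57 72.0
```

Collar ≈ 8.13. 12 more rows.

>>> step_arm([
  {"translation":[1.0,6.6,0],"roll":-0.12},
  {"translation":[0.4,6.6,0],"roll":-0.12},
  {"translation":[0.4,6.6,0],"roll":-0.12},
  {"translation":[0.4,6.6,0],"roll":-0.12},
  {"translation":[0.4,6.6,0],"roll":-0.12},
  {"translation":[0.4,6.6,0],"roll":-0.12},
  {"translation":[0.5,6.6,0],"roll":-0.12},
  {"translation":[0.4,6.6,0],"roll":-0.12},
  {"translation":[0.5,6.6,0],"roll":-0.12},
  {"translation":[0.4,6.6,0],"roll":-0.12},
  {"translation":[0.5,6.6,0],"roll":-0.12},
  {"translation":[0.4,6.6,0],"roll":-0.12},
])

```text
time: 23.65
tool_pos: [0.6022, -0.1936, 0.0464]
tool_rot: [-3.141, 0.002, 2.502]
contact_force: [0.8, -2.1, -0.9]
opening: 0.0008
grip_force: 1.2
```

```bash
python3 -c "
from a import *
mark()"
```

```text
t 23.65 axis in tool [57.1 -0.6] z 0.0464 yaw 2.502 q6 -1.362 F tool xy [-1.9 -1.2] -0.9
collar mod 2pi 3.3 dark 24.0 median 100.18017605372837
 next 2.85 82.0
```

>>> step_arm([
  {"translation":[1.0,6.6,0],"roll":-0.12},
  {"translation":[0.4,6.6,0],"roll":-0.12},
  {"translation":[0.5,6.6,0],"roll":-0.12},
  {"translation":[0.5,6.6,0],"roll":-0.12},
  {"translation":[0.5,6.6,0],"roll":-0.12},
  {"translation":[0.5,6.6,0],"roll":-0.12},
  {"translation":[0.5,6.6,0],"roll":-0.12},
  {"translation":[0.4,6.6,0],"roll":-0.12},
  {"translation":[0.4,6.6,0],"roll":-0.12},
  {"translation":[0.4,6.6,0],"roll":-0.12},
  {"translation":[0.4,6.6,0],"roll":-0.12},
  {"translation":[0.5,6.6,0],"roll":-0.12},
  {"translation":[0.4,6.6,0],"roll":-0.12},
  {"translation":[0,0,0],"roll":0},
  {"translation":[-8,0,0],"roll":0},
  {"translation":[-5,0,-15],"roll":0},
  {"translation":[0,0,-25],"roll":0},
  {"translation":[0,0,0],"roll":0},
])

```text
time: 25.2
tool_pos: [0.6003, -0.1055, 0.0903]
tool_rot: [-3.135, 0.002, -2.228]
contact_force: [1.3, -0.0, 0.7]
opening: 0.0003
grip_force: 0.0
```

```bash
python3 -c "
from a import *
mark()"
```

```text
t 25.2 axis in tool [70.2  1.8] z 0.0903 yaw -2.228 q6 -2.784 F tool xy [-0.7 -1. ] 0.7
collar mod 2pi 4.86 dark 19.0 median 85.9179457255772
 next 6.06 80.0
```

>>> step_arm([
  {"translation":[0.5,-8.5,0],"roll":0.125},
  {"translation":[0.5,-8.5,0],"roll":0.125},
  {"translation":[0.5,-8.5,0],"roll":0.125},
  {"translation":[0.5,-8.5,0],"roll":0.125},
  {"translation":[0.5,-8.5,0],"roll":0.125},
  {"translation":[0.5,-8.5,0],"roll":0.125},
  {"translation":[0.5,-8.5,0],"roll":0.125},
  {"translation":[0.5,-8.5,0],"roll":0.125},
  {"translation":[0.5,-8.5,0],"roll":0.125},
  {"translation":[0.5,-8.5,0],"roll":0.125},
  {"translation":[0.5,-8.5,0],"roll":0.125},
  {"translation":[0.5,-8.5,0],"roll":0.125},
  {"translation":[0.5,-8.5,0],"roll":0.125},
  {"translation":[0.5,-8.5,0],"roll":0.125},
  {"translation":[0.5,-8.5,0],"roll":0.125},
  {"translation":[0.5,-8.5,0],"roll":0.125},
  {"translation":[0.5,-8.5,0],"roll":0.125},
  {"translation":[0.5,-8.5,0],"roll":0.125},
  {"translation":[0,0,0],"roll":0},
  {"translation":[0,0,0],"roll":0},
])

```text
time: 26.92
tool_pos: [0.5727, -0.2258, 0.0856]
tool_rot: [-3.141, -0.001, 1.812]
contact_force: [-0.3, 0.0, -0.1]
opening: 0.0007
grip_force: 0.0
```

```bash
python3 -c "
from a import *
mark()"
```

```text
t 26.92 axis in tool [67.9 -0.5] z 0.0856 yaw 1.812 q6 -0.741 F tool xy [ 0.1 -0.3] -0.1
collar mod 2pi 4.86 dark 53.0 median 142.90143748692105
 next 1.8 75.0
```

>>> step_arm([
  {"translation":[0,0,15],"roll":0},
  {"translation":[0,0,20],"roll":0},
  {"translation":[0,0,4],"roll":0},
  {"translation":[4,0,0],"roll":0},
  {"translation":[4,0,0],"roll":0},
  {"translation":[3,0,0],"roll":0},
  {"translation":[1,0,0],"roll":0},
  {"translation":[0,0,0],"roll":0},
  {"translation":[0,0,0],"roll":0},
])

```text
time: 27.72
tool_pos: [0.5711, -0.2159, 0.0483]
tool_rot: [3.139, 0.005, 1.813]
contact_force: [2.1, -7.6, -5.1]
opening: 0.0007
grip_force: 3.7
```

```bash
python3 -c "
from a import *
rel()"
```

```text
t 27.72 axis in tool [57.9 -1.3] z 0.0483 yaw 1.813 q6 -0.726 F tool xy [-7.9  0.2] -5.1
```

Good contact (7.9 N). Nine rows, then check.

>>> step_arm([
  {"translation":[0.4,6.6,0],"roll":-0.12},
  {"translation":[0.4,6.6,0],"roll":-0.12},
  {"translation":[0.4,6.6,0],"roll":-0.12},
  {"translation":[0.4,6.6,0],"roll":-0.12},
  {"translation":[0.4,6.6,0],"roll":-0.12},
  {"translation":[0.4,6.6,0],"roll":-0.12},
  {"translation":[0.4,6.6,0],"roll":-0.12},
  {"translation":[0.4,6.6,0],"roll":-0.12},
  {"translation":[0.4,6.6,0],"roll":-0.12},
])

```text
time: 28.47
tool_pos: [0.612, -0.1745, 0.0489]
tool_rot: [-3.141, 0.005, 2.898]
contact_force: [2.1, -2.5, 0.6]
opening: 0.0003
grip_force: 1.0
```

```bash
python3 -c "
from a import *
mark()"
```

```text
t 28.47 axis in tool [57.8  0.6] z 0.0489 yaw 2.898 q6 -1.725 F tool xy [-2.7 -2. ] 0.6
collar mod 2pi 5.9 dark 22.0 median 96.32054478781563
 next 2.87 86.0
```

>>> step_arm([
  {"translation":[0.8,6.6,0],"roll":-0.12},
  {"translation":[0.4,6.6,0],"roll":-0.12},
  {"translation":[0.4,6.0,0],"roll":-0.11},
  {"translation":[0,0,0],"roll":0},
  {"translation":[0,0,0],"roll":0},
  {"translation":[-8,0,0],"roll":0},
  {"translation":[-8,0,0],"roll":0},
  {"translation":[0,0,-15],"roll":0},
  {"translation":[0,0,-30],"roll":0},
  {"translation":[0,0,-30],"roll":0},
  {"translation":[0,0,0],"roll":0},
  {"translation":[0,0,0],"roll":0},
])

```text
time: 29.52
tool_pos: [0.628, -0.154, 0.1242]
tool_rot: [-3.14, 0.003, -3.045]
contact_force: [-0.9, 0.4, -0.3]
opening: 0.0006
grip_force: 0.0
```

```bash
python3 - <<'E'
from a import *
mark()
cal=get_calibration("wrist"); im=read_camera("wrist")
c=w2px("wrist",[[*AX,.063]],cal)[0].astype(int)
x0=max(c[0]-80,0);y0=max(c[1]-70,0)
cv2.imwrite("pics/w4.png",cv2.resize(im[y0:y0+140,x0:x0+160,::-1],None,fx=3.7,fy=3.7,interpolation=cv2.INTER_CUBIC))
E
```

```text
t 29.52 axis in tool [72.2  1. ] z 0.1242 yaw -3.045 q6 -2.026 F tool xy [0.8 0.4] -0.3
collar mod 2pi 6.27 dark 26.0 median 93.42003849574496
 next 1.7 84.0
```

View pics/w4.png

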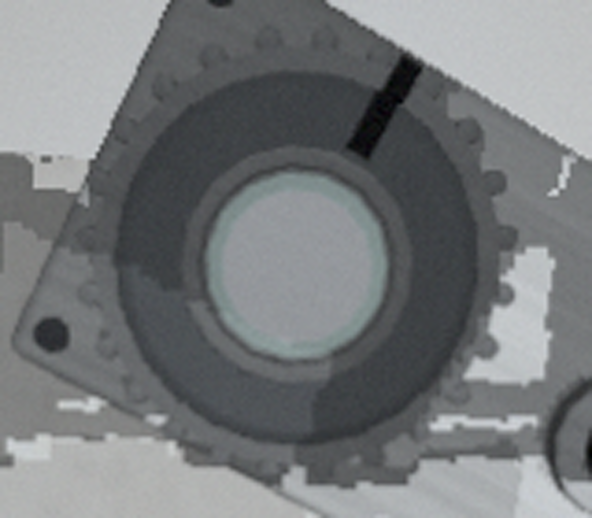

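The mark (405,70) and index line (370,130) line up, and the finger is clear. Handing in.

```bash
python3 -c "
from cell import *
print(hand_in())"
```

```text
the job is handed in; nothing more can be done
None
```

The job is handed in: I pressed the wide holder's vent button fully down and let it up, then turned the collar two turns to about 12.55 rad, where the last wrist picture shows its mark on the index line with the finger clear; `hand_in()` returned no verdict.

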